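# Snap the spice jar and the pepper mill into the clip rail

### The arm

A 6-joint arm with a two-finger parallel gripper is mounted at the origin on a cart in front of the work surface, level with it; the furniture and walls round the work are solid. World frame = base frame: x ahead of the robot, y to its left, z up, the work surface at z = 0. Lengths are in mm, angles in rad, forces in N, time in s.
With the tool pointing down it reaches from about 300 to 775 mm from the base axis. Payload 14.6 kg.
Tool frame: the origin (TCP) lies midway between the tips of the shut fingers; the grasp point (between the pads) lies 19 mm behind it; z points along the fingers, y is the line along which they close (so a half turn about z gives the same grasp; the last joint's range is limited). The gripper opens to 94 mm and grips with 3 to 60 N. Pads are 16 mm wide; open, the fingers measure 119 mm over their backs; the gripper's body (75 mm by 177 mm) begins 78 mm behind the grasp point.
Start: joints at [-1.328, 0.3, 1.521, -0, 1.321, -0.067], TCP at [167.67, -523.809, 205.446] pointing down, gripper open.
Joint ranges: [-3.03, 3.03], [-0.79, 2.21], [0.23, 2.52], [-1.04, 4.18], [0, 3.07], [-2.55, 2.55]. Speed limits (rad/s): [2.22, 2.22, 2.57, 3.14, 3.14, 3.14].

### API

Orientations are given as a unit quaternion [x, y, z, w].
In Python, from rig import bot, ik, viewer, sign_off gives the robot as it stands. Calls block until the motion is done:
- bot.move_pose(position, orientation): joint-space move of the TCP to a pose.
- bot.move_linear(position, feed=150, rotation=None): straight line of the TCP; rotation=None keeps the orientation; feed is the mean speed in mm/s.
- bot.move_joints(angles): joint-space move.
- bot.grip(opening, f_grip=None): opening from 0.0 (shut) to 1.0 (fully open); f_grip is the grip in N (None keeps the last); returns when the fingers have stopped.
- bot.sleep(seconds).
- ik(position, orientation): joint angles nearest the present ones, or None.
- bot.sense(): the state.
- viewer.snapshot(name): name is "scene" or "side" or "wrist"; returns a dict with "pixels" (420x560x3 uint8, red, green, blue), "fx", "fy", "cx", "cy" (pixels), "R" (3x3) and "t" (3): a world point X has camera coordinates R X + t; the wrist camera has in their place "hand_eye" (4x4, takes a point from camera to tool coordinates, whose origin is the TCP and whose axes are the flange's). Camera axes: x right, y down, z forward; pixel columns grow to the right and rows downward; lengths in mm; the calibration is good to about 2 mm. A picture is of the moment at which its call begins: read the wrist's pose just before it. There is no depth.
A pose or a line that the arm cannot do raises bot.IKError and nothing moves.
- sign_off(): hands the job in; it is judged then, once.
The state is a dict: "t": time; "q": joint angles; "joint_vel": joint speeds; "joint_torque": joint torques, N m; "tool_pos": TCP position; "eef_rot": TCP orientation; "contact_force": force on the tool from outside, world axes, zero at the start; "torque": the same for the moment, N m; "finger_gap": opening from 0.0 (shut) to 1.0 (fully open); "gripper_force": force on a finger pad.
Only numpy, scipy, OpenCV 4.12 (cv2) and the standard library are available. Lean on these libraries where they do the work, as an engineer would, in place of code of your own. Each camera call takes 0.05 s, during which the arm holds its last target. There are 200 camera calls.

### The job

Tidy the seasonings into the clip rail on the worktop: the loose spice jar at the front right goes into the empty narrow clip and the wooden pepper mill standing near it into the wide clip. Push each one in upright from the open front of its clip, not lowered in from above, until the jaws snap round it and it is fully home, standing on the worktop. Leave the jar that is already clipped and everything else where it is.

Things in the scene. Friction and masses are not known exactly. Their poses are not given: they have to be found in the camera images.
- jar_center (a point): the spice jar to be put away: whitish round jar with a paper label and a red screw cap, 106 high, body 43 to 45 across up to 80 above its foot, cap 45 across above 85; about 0.11 kg. It stands loose at the front right of the worktop. The point is on its axis, 53 above its foot; z points up its axis
- mill_center (a point): the wooden pepper mill to be put away: 170 high, round, foot 58 across, solid taper to 48 across at 105 to 120 above the foot, then a fixed head 49 across from 123 to 159. About 0.18 kg, stands loose near the spice jar (another mill far at the back, under the microwave, has no part in this). The point is on its axis, 85 above its foot; z points up its axis
- narrow_seat (a point): seat of the empty narrow clip, for things 43 to 45 across: the point on the worktop where the axis of the fully home jar stands, touching the stop behind it. x points level from the open mouth to the rail (push direction), y along the rail, z up. Jaws 16 to 40 above the worktop; lips 12 in front of the point with a gap of 37, flared guides to 23 in front, 57 apart
- wide_seat (a point): seat of the wide clip, for the foot of the mill, empty; same axes and meaning, jaws 16 to 40 above the worktop. Lips 15 in front of the point with a gap of 48, flared guides to 26 in front, 68 apart. Over the worktop behind the rail hangs a cupboard (microwave in it): front 0.59 m ahead of the robot's base axis, underside 450 up, right side 0.33 m to the robot's right
- other_jar_center (a point): the squarish spice jar already held in the third clip (42 wide, 102 high); must stay there. Point on its axis 51 above the worktop
- timer_center (a point): egg timer, a bystander, 63 across, 60 high; the point is 30 above its foot
- tape_center (a point): tape roll lying flat, a bystander, 92 across, 48 high; the point is 24 above the worktop
- rail_middle (a point): middle of the top edge of the clip rail: a 310 long, 49 high upright aluminium strip fixed on the worktop, its face 37 behind the seats. Three clips (narrow, wide, and one taken by another jar) sit on it 100 apart, in any order. Each has two sprung grey jaws that give way sideways and close behind the thing; pushing in takes about 4 to 8 N. x points from the open fronts through the rail
There are look-alikes about, which are no part of the job. What is meant by the part that bears mill_center is not white, and is the smaller of those in its own colour. There is more than one size of the part that bears jar_center; the job needs the larger.

How it is judged (in metres and radians):
At the end, for the whole second after the job is handed in: The spice jar stands in the narrow clip and the mill in the wide clip, each on the worktop (height within 4 mm), upright within 0.07 rad, its axis within 6 mm (jar) or 7 mm (mill) of the clip's seat, and both stay so (horizontal distance between jar_center and narrow_seat below 0.006 m and height (world z) of jar_center between 0.049 and 0.057 m and angle between each of jar_center, mill_center's own z axis and vertical below 0.07 rad and horizontal distance between mill_center and wide_seat below 0.007 m and height (world z) of mill_center between 0.081 and 0.089 m); the robot touches nothing.
It fails at once if the spice jar is lowered into its clip from above (horizontal distance between jar_center and narrow_seat below 0.02 m and height (world z) of jar_center between 0.073 and 0.103 m).
It fails at once if the mill is lowered into its clip from above (horizontal distance between mill_center and wide_seat below 0.02 m and height (world z) of mill_center between 0.105 and 0.135 m).
It fails at once if the jar already in its clip is shifted by more than 10 mm (distance of other_jar_center from where it was at the start of the episode above 0.01 m).
It fails at once if the egg timer or the tape roll is pushed away by more than 30 mm (distance of any of timer_center, tape_center from where it was at the start of the episode above 0.03 m).
It also fails if it takes over 72 s, if anything falls off the work surface, if the arm or the gripper's body presses on something with over 40 N, if the wrist force passes 120 N, or if a joint passes its speed limit or range.

## Working session

There is one attempt and no reset: what is moved stays moved. The work goes in short steps, each a Python script; the robot and the scene stay as the last script left them, time stands still between calls to the robot, and variables do not carry over. Pictures are saved under pics/ and viewed, at most 13 in all, crops included, and the job is handed in when it is done.

```bash
mkdir -p pics; ls; cat > h.py <<'E'
import numpy as np, cv2, json
from rig import bot, ik, viewer, sign_off
from scipy.spatial.transform import Rotation as Rn
def snap(n,f):
    s=bot.sense(); v=viewer.snapshot(n); cv2.imwrite(f'pics/{f}.png',v['pixels'][:,:,::-1].copy())
    if 'R' in v: R,t=np.array(v['R']),np.array(v['t'])
    else:
        T=np.eye(4);T[:3,:3]=Rn.from_quat(s['eef_rot']).as_matrix();T[:3,3]=s['tool_pos']
        C=np.linalg.inv(T@np.array(v['hand_eye']));R,t=C[:3,:3],C[:3,3]
    json.dump(dict(R=R.tolist(),t=t.tolist(),k=[float(v[a]) for a in('fx','fy','cx','cy')]),open(f'pics/{f}.json','w'))
def load(f):
    d=json.load(open(f'pics/{f}.json'));return np.array(d['R']),np.array(d['t']),d['k']
def unproj(f,u,v,z):
    R,t,(fx,fy,cx,cy)=load(f);d=R.T@np.array([(u-cx)/fx,(v-cy)/fy,1]);c=-R.T@t
    return c+d*(z-c[2])/d[2]
def proj(f,X):
    R,t,(fx,fy,cx,cy)=load(f);p=R@np.array(X,float)+t;return np.array([fx*p[0]/p[2]+cx,fy*p[1]/p[2]+cy])
E
python3 - <<'E'
from h import *
for n in('scene','side','wrist'): snap(n,n+'0')
for n in('scene','side','wrist'):
    R,t,k=load(n+'0');print(n,-R.T@t,R[2],k)
print(bot.sense())
i=[cv2.imread(f'pics/{n}0.png') for n in('scene','side')]
cv2.imwrite('pics/both.png',cv2.resize(np.vstack(i),None,fx=.71,fy=.71))
E
```

```text
pics
scene [ -92.9661008  -953.35943076 1281.68966923] [ 0.4277851   0.47567175 -0.76859371] [500.24574341268243, 500.24574341268243, 280.0975808360568, 210.97204269459058]
side [308.5887257  794.21750944 718.87948378] [ 0.21486268 -0.8210966  -0.5288047 ] [442.44137506009787, 442.44137506009787, 277.37017139361313, 206.90495964544877]
wrist [ 235.95898284 -500.84241471  384.06412725] [-0.23948582 -0.07449507 -0.96803772] [365.3470117673968, 365.3470117673968, 280.1468549309802, 208.7416205711838]
{'t': 0.15, 'q': array([-1.32759693e+00,  3.00319096e-01,  1.52144253e+00,  5.14991908e-06,
        1.32068283e+00, -6.65748902e-02]), 'joint_vel': array([ 0.00024777, -0.00057903, -0.00244128,  0.00096   ,  0.00096192,
        0.00037602]), 'joint_torque': array([ 6.32714618e-04, -5.31960940e+01, -3.52821314e+01,  7.07896426e-02,
        2.35521578e-02, -5.65475193e-05]), 'tool_pos': array([ 167.62794823, -523.62526262,  205.02831813]), 'eef_rot': array([ 9.88028956e-01,  1.54267948e-01, -3.50787845e-05, -4.24463813e-04]), 'contact_force': array([-0.05225013, -0.46353783, -1.00545569]), 'torque': array([ 0.02805968, -0.01725444,  0.00077675]), 'gripper_force': 0.0, 'finger_gap': 1.0007391465151056}
```

View pics/scene0.png

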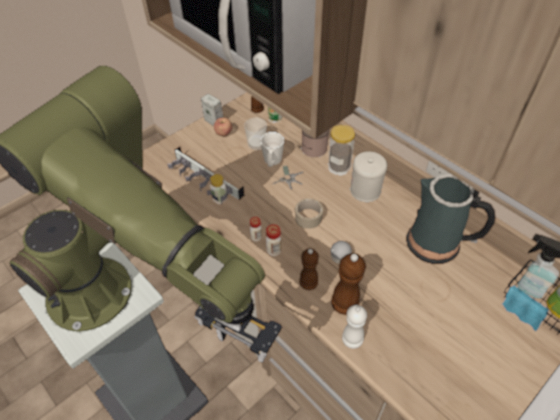

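View pics/side0.png

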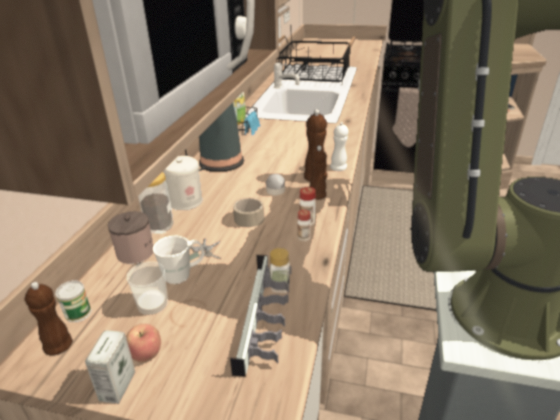

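Scene view: red-capped jars at (256,228) small and (273,238) larger. Mills are small brown (310,268), large brown (348,283) and white (355,325). The rail runs from (172,155) to (241,193), with the clipped jar at (217,187). The larger red-capped jar and the smaller brown mill fit the description. I'll confirm in enlarged crops.

```bash
python3 - <<'E'
from h import *
a=cv2.imread('pics/scene0.png');b=cv2.imread('pics/side0.png')
r=lambda i,x,y,w,h,s:cv2.resize(i[y:y+h,x:x+w],None,fx=s,fy=s,interpolation=cv2.INTER_CUBIC)
cv2.imwrite('pics/c1.png',np.vstack([r(a,240,205,140,75,5.7)[:300],r(a,240,240,140,52,5.7)[:300]]) if 0 else r(a,240,205,140,150,4))
# composite rail: scene crop left, side crop right
cv2.imwrite('pics/c2.png',np.hstack([r(a,160,140,95,75,4),r(b,220,240,80,75,4)]) if 0 else r(a,160,140,100,75,8))
cv2.imwrite('pics/c3.png',r(b,220,170,120,210,2.85))
E
```

```text
(no output)
```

View pics/c1.png

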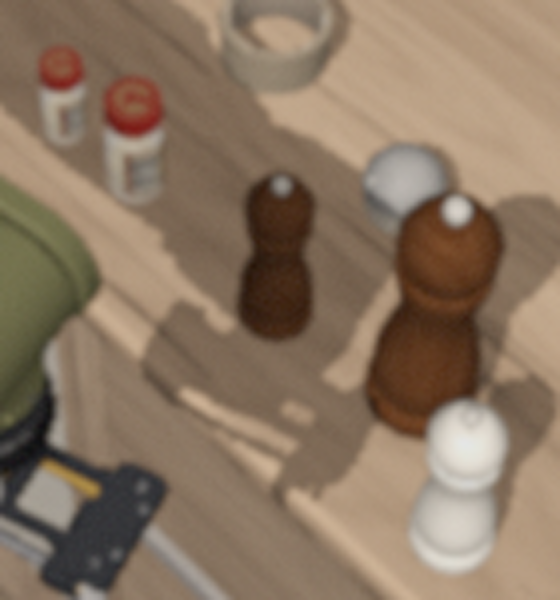

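View pics/c2.png

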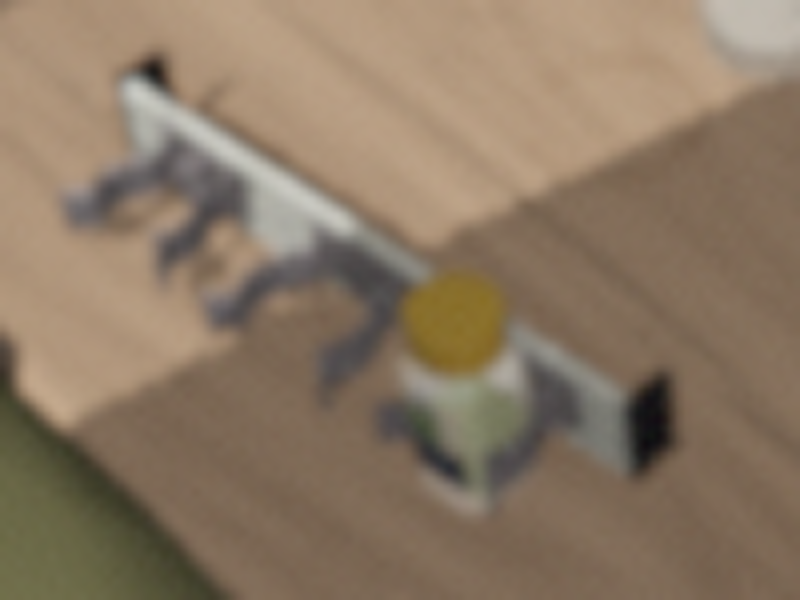

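View pics/c3.png

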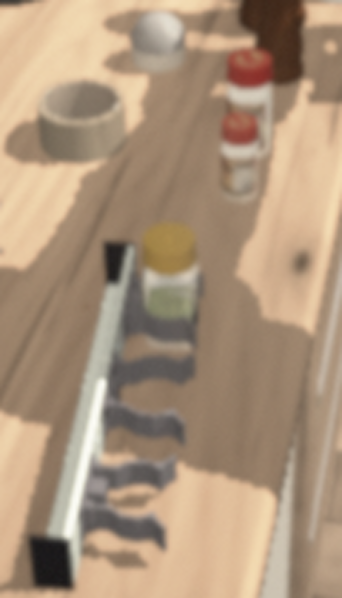

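Confirmed. c1 shows the larger red-cap jar (cap at scene 273.5,229.5) and the smaller brown mill (top 310.5,251). In c2, the empty left clip (lips 85,205 and 170,250) is the narrow one and the middle clip (225,310 and 335,365) is the wide one. The right clip is taken.

```bash
python3 - <<'E'
from h import *
np.set_printoptions(precision=1,suppress=True)
U=lambda x,y,z,s=4,o=(240,205):unproj('scene0',o[0]+x/s,o[1]+y/s,z)
print('jar',U(134,100,106),'smalljar',U(62,63,85))
print('mill top',U(282,184,168),'bottom front',U(275,338,0),'bigmill',U(457,208,235),'white',U(468,412,165))
print('timer',U(405,175,55),'tape',U(277,30,48))
W=lambda x,y,z:U(x,y,z,8,(160,140))
S=lambda x,y,z:unproj('side0',220+x/2.85,170+y/2.85,z)
print('rail',W(130,80,49),W(640,385,49),'side',S(52,540,49),S(125,243,49))
print('lips n',W(80,195,40),W(165,240,40),'w',W(222,300,40),W(330,355,40),'jar',W(457,310,102))
print('side lips',S(163,535,40),S(173,470,40),S(183,430,40),S(190,370,40),'jar',S(168,240,102))
for p in ([300,-200,0],): print(proj('scene0',p))
E
```

```text
jar [ 497.2 -265.9  106. ] smalljar [ 492.  -189.2   85. ]
mill top [ 490.2 -424.4  168. ] bottom front [ 476.2 -438.6    0. ] bigmill [ 521.8 -545.3  235. ] white [ 452.6 -625.1  165. ]
timer [ 621.8 -428.4   55. ] tape [ 656.7 -258.9   48. ]
rail [517.9 274.7  49. ] [564.  -25.4  49. ] side [524.1 286.3  49. ] [559.7 -22.7  49. ]
lips n [463.5 238.7  40. ] [474.3 190.   40. ] w [470.8 143.5  40. ] [484.9  85.6  40. ] jar [508.5  17.8 102. ]
side lips [456.8 259.5  40. ] [463.2 204.3  40. ] [464.9 166.6  40. ] [473.5 105.9  40. ] jar [507.6  31.  102. ]
[211.5 274.6]
```

```bash
cat >> h.py <<'E'
def down(a):  # tool down, closing axis (tool y) along horizontal angle a
    y=np.array([np.cos(a),np.sin(a),0]);z=np.array([0,0,-1.]);x=np.cross(y,z)
    return Rn.from_matrix(np.c_[x,y,z]).as_quat()
def st():
    s=bot.sense();print('t%.1f'%s['t'],np.round(s['tool_pos'],1),'F',np.round(s['contact_force'],1),'gap%.3f'%s['finger_gap'],'gf%.1f'%s['gripper_force'],'q6 %.2f'%s['q'][5])
E
python3 - <<'E'
from h import *
bot.move_pose([440,-350,260],down(-.63));st();snap('wrist','w1')
bot.move_pose([425,140,260],down(.15));st();snap('wrist','w2')
a=[cv2.imread(f'pics/w{i}.png') for i in(1,2)]
cv2.imwrite('pics/w12.png',cv2.resize(np.hstack(a),(800,300)))
for p in ([497,-266,106],[490,-424,165]):print(proj('w1',p))
for p in ([518,275,49],[564,-25,49],[508,20,102]):print(proj('w2',p))
E
```

```text
t1.4 [ 439.3 -350.7  259.7] F [-0.8 -0.2 -0.3] gap0.999 gf0.0 q6 -0.11
t3.2 [425.3 139.4 260. ] F [0.2 0.1 0.1] gap0.999 gf0.0 q6 0.09
[277.94735644  78.80981864]
[387.84720746 246.8487049 ]
[392.5960893  66.3381185]
[374.16008059 333.88347871]
[343.00262815 318.52350154]
```

View pics/w1.png

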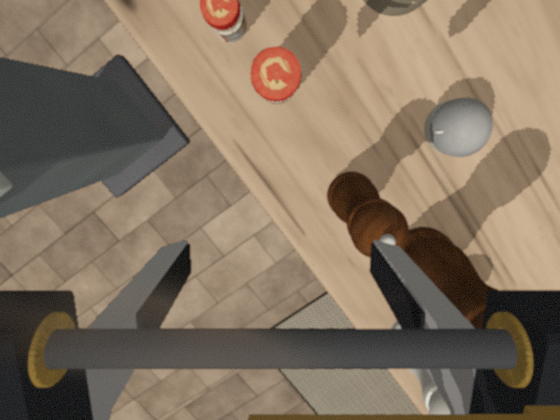

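View pics/w2.png

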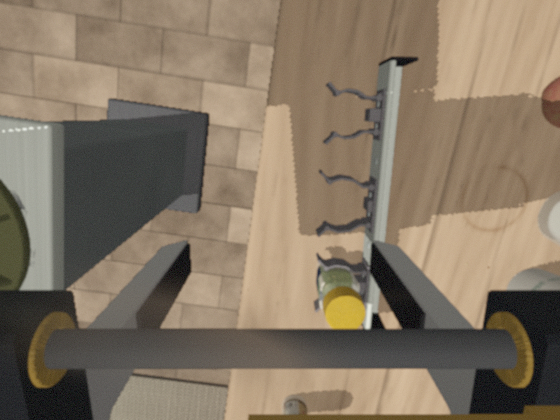

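w1: jar cap centre (275,74), mill foot centre ≈(354,197), knob ≈(389,240). w2: rail from (390,62) downward, with the narrow clip jaws at about (335,90)/(328,138) and the wide ones at (322,175)/(320,230). I'll enlarge the rail.

```bash
python3 - <<'E'
from h import *
np.set_printoptions(precision=1,suppress=True)
a=cv2.imread('pics/w2.png')[50:250,300:420]
cv2.imwrite('pics/c4.png',cv2.resize(np.rot90(a),(800,480),interpolation=cv2.INTER_CUBIC))
# rot90 ccw: out(row=119-x, col=y); scale 4
print('jar',unproj('w1',275,74,106),'mill foot',unproj('w1',354,197,5),'knob',unproj('w1',389,240,170),'sidejar',unproj('side0',220+250/2.85,170+64/2.85,106))
E
```

```text
jar [ 497.3 -261.4  106. ] mill foot [ 495.9 -422.5    5. ] knob [ 493.6 -417.3  170. ] sidejar [ 493.7 -247.5  106. ]
```

View pics/c4.png

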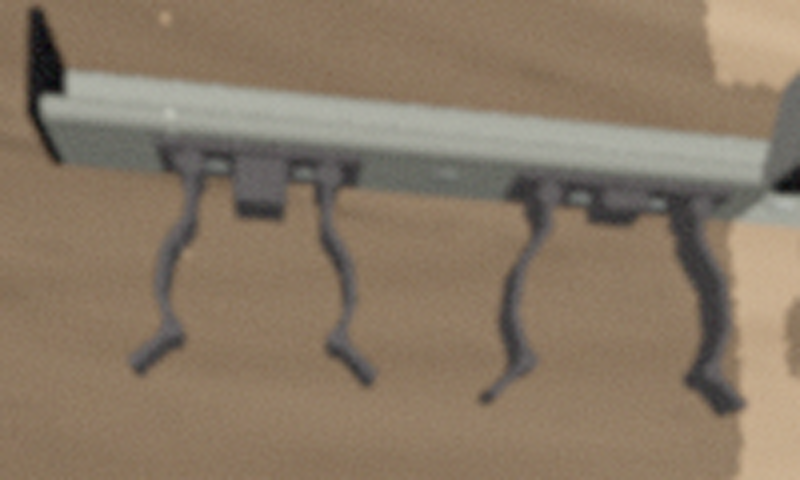

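```bash
python3 - <<'E'
from h import *
np.set_printoptions(precision=1,suppress=True)
P=lambda x,y,z:unproj('w2',419.5-y/4,50+x/4,z)[:2]
for n,l,f,L,D in(('n',[(180,330),(333,342)],[(138,365),(370,378)],12,23),('w',[(527,360),(695,378)],[(485,398),(738,405)],15,26)):
    a,b=[P(*p,40) for p in l];c,d=[P(*p,40) for p in f]
    print(n,a,b,'gap',np.linalg.norm(a-b),'tips',c,d,np.linalg.norm(c-d))
    y=(c-d);print('ang',np.arctan2(y[1],y[0])-np.pi/2)
    mids=(a+b)/2,(c+d)/2;print('mids',mids)
f1,f2=P(45,112,49),P(770,187,49);b1,b2=P(65,75,49),P(770,142,49)
for u,v in((f1,f2),(b1,b2)):
    y=u-v;print('rail',u,v,np.arctan2(y[1],y[0])-np.pi/2)
print('stops',P(258,215,40),P(612,220,40))
R,t,k=load('w2');print(-R.T@t)
E
```

```text
n [469.3 240.4] [473.4 201.4] gap 39.1926811251926 tips [458.4 249.3] [465.7 190.4] 59.35875828472709
ang 0.12265757554191925
mids (array([471.4, 220.9]), array([462. , 219.8]))
w [478.2 148.9] [482.  100.4] gap 48.638888320781376 tips [465.8 158.9] [476.6  86.6] 73.09179916090606
ang 0.14853253115364362
mids (array([480.1, 124.7]), array([471.2, 122.7]))
rail [515.8 279.5] [537.7  89.2] 0.11425766274143667
rail [526.1 276.3] [550.2  91.1] 0.12987372861608582
stops [503.  225.5] [521.5 131. ]
[413.9 212.  439.1]
```

Angle ≈0.12. Seats: narrow ≈(483.5,224), wide ≈(495.5,125). Jar at (497,-262.5), mill at (494.5,-420). Grasping the jar.

```bash
python3 - <<'E'
from h import *
np.set_printoptions(precision=1,suppress=True)
bot.move_pose([497,-262.5,190],down(-.4))
bot.move_linear([497,-262.5,54],feed=120);st()
bot.grip(0.0,40);st()
bot.move_linear([497,-262.5,170],feed=150);st()
bot.move_pose([404,214.4,170],down(.12));st();snap('wrist','w3')
E
```

```text
t6.1 [ 497.4 -262.7   54.7] F [0.6 0.6 1. ] gap1.000 gf0.0 q6 -0.15
t6.9 [ 497.  -262.5   54. ] F [ 0.6 -0.5 -0.3] gap0.465 gf40.0 q6 -0.15
t7.8 [ 496.6 -262.3  169. ] F [-0.4 -0.1 -1.6] gap0.468 gf40.0 q6 -0.15
t9.6 [404.4 213.9 170. ] F [-0.6  0.3 -0.9] gap0.471 gf40.0 q6 0.29
```

View pics/w3.png

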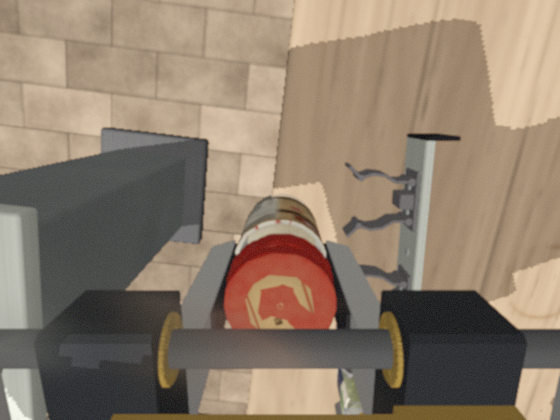

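The jar is held upright, with its cap centred at about (280,284). The narrow clip's guide tips are at (348,166) and (347,231). Checking both against the model, then pushing.

```bash
python3 - <<'E'
from h import *
np.set_printoptions(precision=1,suppress=True)
print('cap',unproj('w3',280.5,284,222),'tcp 404.4 213.9')
c,d=unproj('w3',348,166,40),unproj('w3',347,231,40);print(c,d,(c+d)/2)
for p in([483.5-23*.993,224-23*.12,40],):print(proj('w3',p))
E
```

```text
cap [402.5 225.  222. ] tcp 404.4 213.9
[457.  251.7  40. ] [465.6 194.5  40. ] [461.3 223.1  40. ]
[346.4 201.2]
```

```bash
python3 - <<'E'
from h import *
np.set_printoptions(precision=1,suppress=True)
print(unproj('w3',280,306,222),unproj('w3',280,300,222))
th=np.linspace(0,6.28,200)
for dy in(0,4,8,11):
    c=np.array([404.4-.12*dy,213.9+dy])
    for z in(222,201):
        q=np.array([proj('w3',[c[0]+22.5*np.cos(a),c[1]+22.5*np.sin(a),z]) for a in th]);print(dy,z,proj('w3',[*c,z]),q.min(0),q.max(0))
E
```

```text
[403.4 215.8 222. ] [403.1 218.3 222. ]
0 222 [281.9 310.6] [223.7 256.2] [340.1 360.9]
0 201 [281.7 286. ] [230.9 237.7] [332.6 330.9]
4 222 [281.9 301.2] [223.3 245.9] [340.5 352.2]
4 201 [281.7 277.6] [230.5 228.7] [332.9 323.1]
8 222 [281.9 291.6] [222.9 235.6] [341.  343.3]
8 201 [281.7 269.1] [230.2 219.6] [333.2 315.2]
11 222 [281.9 284.3] [222.6 227.7] [341.3 336.6]
11 201 [281.7 262.6] [230.  212.7] [333.5 309.2]
```

```bash
python3 - <<'E'
from h import *
a=cv2.imread('pics/w3.png')[:,:,::-1].astype(int)
m=(a[...,0]>90)&(a[...,1]<60)|(a[...,0]>150)&(a[...,1]<80)
for x in(270,280,290):print(x,np.where(m[200:345,x])[0][[0,-1]]+200,[a[y,x].tolist() for y in range(236,256,3)])
E
```

```text
270 [236 314] [[110, 30, 26], [109, 22, 17], [127, 30, 30], [135, 43, 36], [111, 22, 24], [118, 25, 24], [161, 68, 54]]
280 [235 298] [[116, 28, 27], [114, 28, 23], [133, 35, 30], [123, 36, 27], [110, 22, 12], [115, 26, 21], [162, 67, 55]]
290 [235 322] [[113, 28, 20], [119, 31, 29], [121, 33, 26], [132, 35, 25], [113, 23, 26], [114, 31, 23], [151, 56, 45]]
```

```bash
python3 - <<'E'
from h import *
x=np.array([np.cos(.125),np.sin(.125)]);S=np.array([484,224.])
P=lambda d,z:[*(S+d*x),z]
bot.move_linear(P(-75,170),rotation=down(.125))
bot.move_linear(P(-75,54.8),feed=120);st()
bot.move_linear(P(-35,54.8),feed=120);st()
for d in(-22,-12,-6,-2,0,2):
    bot.move_linear(P(d,54.6),feed=50);st()
    if np.linalg.norm(bot.sense()['contact_force'][:2])>25: break
E
```

```text
t11.0 [409.8 214.8  55.1] F [ 0.2 -0.1 -0.8] gap0.467 gf40.0 q6 0.28
t11.5 [448.8 219.5  54.6] F [-0.4 -0.2 -0.6] gap0.470 gf40.0 q6 0.26
t11.9 [462.2 220.9  54.4] F [-0.5 -4.3 -2.7] gap0.470 gf40.0 q6 0.25
t12.3 [471.8 222.1  54.2] F [-1.1 -4.3 -3. ] gap0.467 gf40.0 q6 0.25
t12.5 [478.8 223.   54.9] F [ 2.3 -5.9 -1.4] gap0.471 gf40.0 q6 0.24
t12.8 [482.6 223.5  54.8] F [ 2.3 -5.5 -2.7] gap0.466 gf40.0 q6 0.24
t13.0 [484.3 223.9  54.8] F [ 2.4 -4.7 -1. ] gap0.467 gf40.0 q6 0.24
t13.3 [485.1 224.   54.5] F [-5.7 -6.2  3.7] gap0.472 gf40.0 q6 0.24
```

It has snapped in (the force sign flipped) and the stop is reached. The side force of −5 N says the clip centre lies a little to the right, so I'll relieve that, press home and release.

```bash
python3 - <<'E'
from h import *
x=np.array([np.cos(.125),np.sin(.125)]);y=np.array([-x[1],x[0]]);S=np.array([484,224.])
P=lambda d,e,z:[*(S+d*x+e*y),z]
for d,e in((2,-1),(2,-2),(2,-3),(3,-3)):
    bot.move_linear(P(d,e,54.2),feed=30);st()
    F=bot.sense()['contact_force'][:2]
    if e!=-3 and F@y>-1.5: e0=e
bot.grip(.62);st()
bot.move_linear(P(0,-3,54.2),feed=60);st()
bot.move_linear(P(0,-3,190),feed=150);st()
bot.move_pose([430,180,230],down(.125));snap('wrist','w4');snap('side','s4')
a=cv2.imread('pics/w4.png')[:,200:480];b=cv2.imread('pics/s4.png')[180:390,200:340]
cv2.imwrite('pics/c5.png',np.hstack([cv2.resize(a,(400,600)),cv2.resize(b,(400,600))]))
E
```

```text
t13.5 [485.3 223.3  54.1] F [-5.8 -4.1  3.5] gap0.466 gf40.0 q6 0.24
t13.8 [485.3 222.6  54.1] F [-5.8 -1.4  0.6] gap0.471 gf40.0 q6 0.24
t14.0 [485.4 221.7  54. ] F [-5.7 -1.   1.1] gap0.471 gf40.0 q6 0.23
t14.3 [485.6 221.7  54. ] F [-11.   -1.4   5.8] gap0.471 gf40.0 q6 0.23
t14.7 [487.5 221.5  54.3] F [-0.6 -0.5  0.6] gap0.617 gf0.0 q6 0.23
t15.0 [484.2 221.   54.2] F [ 0.2 -0.3 -0.3] gap0.621 gf0.0 q6 0.23
t16.0 [484.  220.9 189.1] F [ 0.7  1.  -0.3] gap0.620 gf0.0 q6 0.23
```

View pics/c5.png

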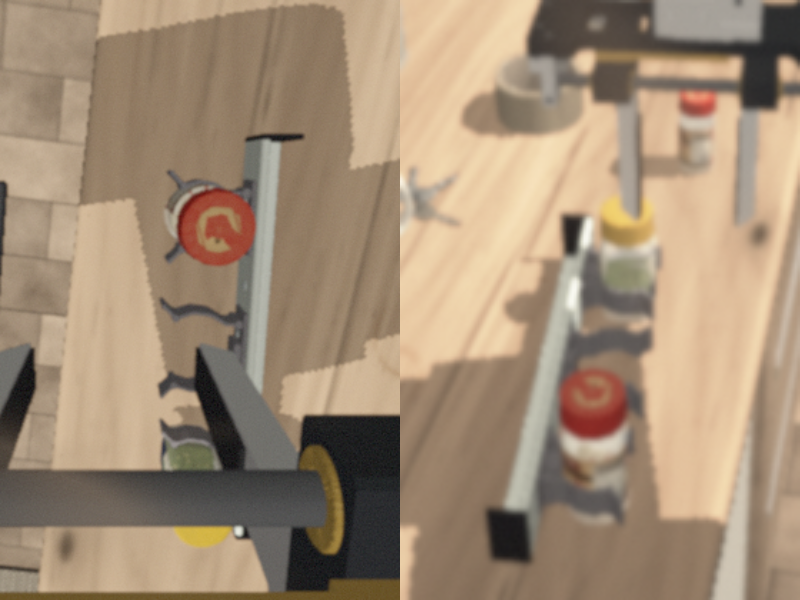

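The jar is home and upright in the left (narrow) clip: cap at (217,226) in the left half, and it stands straight in the side half. The home TCP gives a narrow seat of ≈(485,222.5), so the wide seat is ≈(496.5,124). Now the mill.

```bash
python3 - <<'E'
from h import *
np.set_printoptions(precision=1,suppress=True)
bot.grip(1.0)
bot.move_pose([420,-250,225],down(0))
bot.move_pose([494.5,-420,225],down(.1));st()
bot.move_linear([494.5,-420,98],feed=120);st()
bot.grip(0.0,60);st()
bot.move_linear([494.5,-420,225],feed=150);st()
bot.move_pose([420,-250,225],down(0))
bot.move_pose([413,113,225],down(.125));st();snap('wrist','w6');snap('side','s6')
a=cv2.imread('pics/w6.png')[:,150:430];b=cv2.imread('pics/s6.png')[60:270,200:340]
cv2.imwrite('pics/c6.png',np.hstack([cv2.resize(a,(400,600)),cv2.resize(b,(400,600))]))
print(proj('w6',[413,113,225+72]),proj('w6',[496.5-26*.993,124-26*.125,40]))
E
```

```text
t19.6 [ 494.7 -418.8  225. ] F [0.  0.4 0.1] gap1.000 gf0.0 q6 -0.86
t20.8 [ 494.8 -420.3   98.9] F [ 0.1 -0.1 -0.3] gap0.999 gf0.0 q6 -0.86
t21.6 [ 494.5 -420.    97.9] F [ 0.6 -0.7 -0.5] gap0.504 gf60.0 q6 -0.86
t22.6 [ 494.2 -419.8  223.9] F [ 0.1 -1.3 -1.6] gap0.509 gf60.0 q6 -0.86
t24.8 [413.5 112.3 224.9] F [ 0.4 -0.7 -1.7] gap0.506 gf60.0 q6 0.06
[281.  339.8] [338.1 188.1]
```

View pics/c6.png

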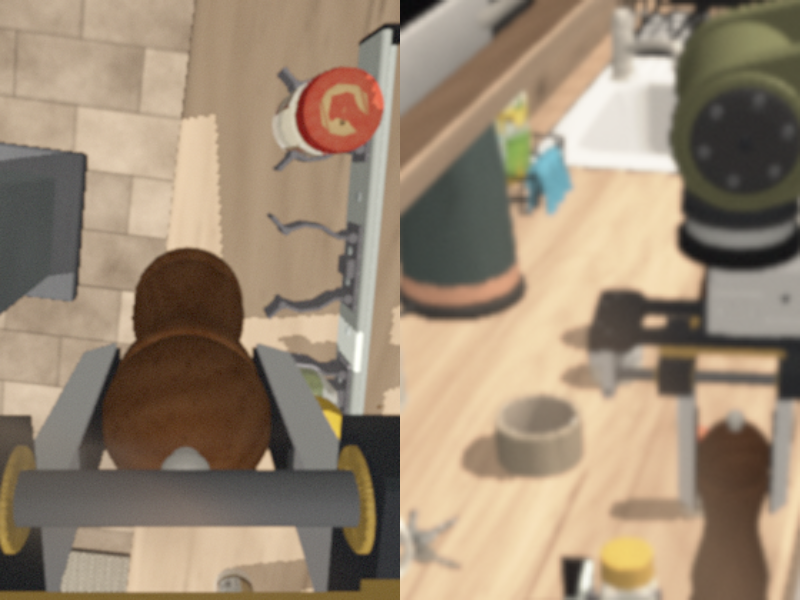

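The mill is held straight: knob at about (280,335) px, as predicted. The wide-clip tips have their mid at (338,184.5) against (338,188) predicted. Pushing in with side-force feedback.

```bash
python3 - <<'E'
from h import *
x=np.array([np.cos(.122),np.sin(.122)]);y=np.array([-x[1],x[0]]);S=np.array([496.5,123.5])
P=lambda d,e,z:[*(S+d*x+e*y),z]
bot.move_linear(P(-80,0,225),rotation=down(.122))
bot.move_linear(P(-80,0,98.8),feed=120);st()
bot.move_linear(P(-45,0,98.8),feed=120);st()
e=0
for d in(-28,-18,-12,-8,-4,-2,0,1,2,3):
    bot.move_linear(P(d,e,98.4),feed=50);F=bot.sense()['contact_force'][:2]
    print(d,e,'Fx %.1f Fy %.1f'%(F@x,F@y),end=' ');st()
    if F@x<-16: break
    if abs(F@y)>2: e+=float(np.clip(F@y*.3,-1.2,1.2))
E
```

```text
t26.3 [417.4 113.9  99.3] F [ 0.9 -0.7 -1.7] gap0.504 gf60.0 q6 0.06
t26.8 [451.4 118.   98.7] F [ 0.3  0.1 -1.5] gap0.508 gf60.0 q6 0.06
-28 0 Fx -1.4 Fy -1.5 t27.2 [468.7 120.   98.3] F [-1.2 -1.6 -0.9] gap0.507 gf60.0 q6 0.05
-18 0 Fx 0.9 Fy -2.3 t27.6 [478.9 121.3  98.4] F [ 1.2 -2.2 -3. ] gap0.506 gf59.9 q6 0.05
-12 -0.6854605091757636 Fx 1.1 Fy -1.5 t27.9 [485.  121.4  98.3] F [ 1.3 -1.4 -5.2] gap0.505 gf59.9 q6 0.05
-8 -0.6854605091757636 Fx 3.9 Fy -1.7 t28.1 [489.6 122.   98.9] F [ 4.  -1.3 -1.6] gap0.506 gf60.0 q6 0.05
-4 -0.6854605091757636 Fx 4.2 Fy -2.1 t28.4 [493.3 122.5  98.6] F [ 4.4 -1.6 -2.1] gap0.508 gf60.0 q6 0.05
-2 -1.3090684482511632 Fx 0.3 Fy -0.0 t28.6 [494.7 122.1  98.4] F [ 0.3  0.  -2.1] gap0.507 gf60.0 q6 0.05
0 -1.3090684482511632 Fx 1.4 Fy -0.3 t28.9 [496.8 122.3  98.4] F [ 1.4 -0.2 -2.2] gap0.507 gf60.0 q6 0.05
1 -1.3090684482511632 Fx 1.0 Fy -0.5 t29.1 [497.6 122.3  98.3] F [ 1.  -0.4 -1.7] gap0.508 gf60.0 q6 0.05
2 -1.3090684482511632 Fx -1.7 Fy -0.9 t29.4 [498.3 122.4  98.3] F [-1.6 -1.1  0.2] gap0.508 gf60.0 q6 0.05
3 -1.3090684482511632 Fx -6.3 Fy -0.9 t29.6 [498.7 122.5  98.1] F [-6.1 -1.7  2.3] gap0.509 gf60.0 q6 0.05
```

```bash
python3 - <<'E'
from h import *
x=np.array([np.cos(.122),np.sin(.122)]);y=np.array([-x[1],x[0]]);S=np.array([496.5,123.5])
P=lambda d,e,z:[*(S+d*x+e*y),z]
bot.move_linear(P(3,-1.3,97.9),feed=30);st()
bot.move_linear(P(2.2,-1.3,97.9),feed=30);st()
bot.grip(.8);st()
bot.move_linear(P(0,-1.3,97.9),feed=60)
bot.move_linear(P(0,-1.3,245),feed=150);st()
bot.move_pose([400,-60,260],down(.0));bot.sleep(.3);snap('wrist','w8');snap('side','s8');snap('scene','sc8')
b=cv2.imread('pics/s8.png')[170:380,200:340];c=cv2.imread('pics/sc8.png')[120:225,150:220]
cv2.imwrite('pics/c8.png',np.hstack([cv2.resize(c,(400,600)),cv2.resize(b,(400,600))]))
X=S+2*x-1.3*y
for p in([*X,165],[*X,0]):print(proj('s8',p),proj('sc8',p))
E
```

```text
t29.9 [498.7 122.5  98. ] F [-7.6 -2.   5.3] gap0.507 gf60.0 q6 0.05
t30.1 [498.5 122.4  97.9] F [-5.8 -1.6  3.5] gap0.503 gf60.0 q6 0.05
t30.7 [498.9 122.5  97.9] F [ 0.1 -0.1 -0.3] gap0.799 gf0.0 q6 0.05
t32.1 [496.4 122.2 244.1] F [-0.6 -0.4 -0.1] gap0.797 gf0.0 q6 0.05
[271.84072504 257.54786508] [192.50879755 149.97758442]
[274.06180769 316.68958541] [199.56026796 184.56504972]
```

View pics/c8.png

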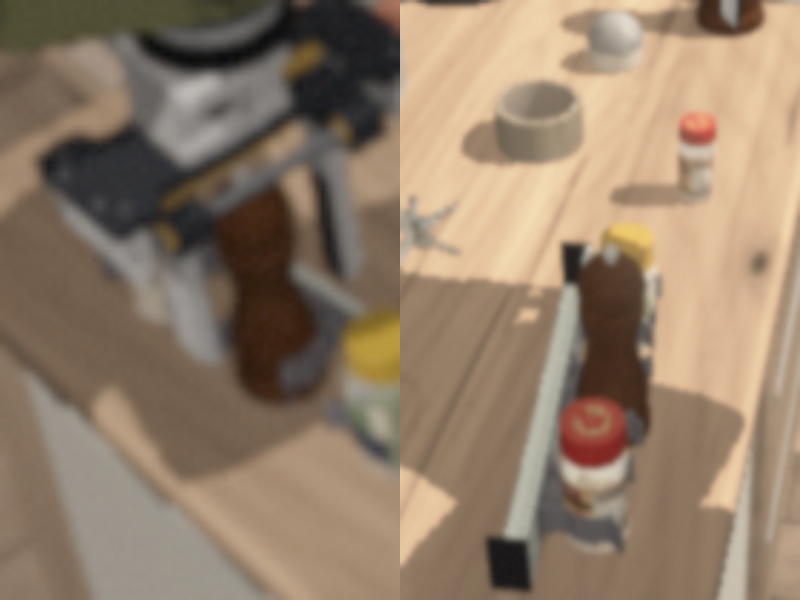

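```bash
python3 - <<'E'
from h import *
print('jar cap exp',proj('s8',[485.2,222.5,106]),'seen 267.6 318.8; foot bottom exp',proj('s8',[485.2,222.5,0]))
print('mill per 5mm -x',proj('s8',[493.5,122.4,165]),proj('s8',[498.5,122.4,165]))
print(unproj('s8',274.2,258.5,168),unproj('s8',267.6,318.8,106))
E
```

```text
jar cap exp [266.4133102  315.82285629] seen 267.6 318.8; foot bottom exp [268.31967751 353.77680223]
mill per 5mm -x [274.33852956 257.87187772] [271.91668314 257.54110287]
[492.28025686 128.02511472 168.        ] [481.08262796 229.28883808 106.        ]
```

The mill knob and jar cap sit the same way relative to the model, within about 2 mm, so both are upright and home. Handing in.

```bash
python3 - <<'E'
from h import *
print(sign_off())
E
```

```text
the job is handed in; nothing more can be done
None
```

I pushed the jar into the narrow clip and the mill into the wide clip from the open front until each met its stop, then let go and handed the job in at about 33 s; the last pictures show both upright, and no verdict came back.

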